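# Index the lamp tester's turret to the bayonet lampholder

## Task

A bayonet bulb is next for testing: set the lamp tester up for it. Using the bar handle in the middle of the sloping turret, turn the turret click by click until the bayonet lampholder stands at the test station, in front of the black contact block at the top of the slope, then let go with the turret resting in its click. Do not push on the lampholders themselves, and leave the other things on the table where they lie.

Things in the scene. Friction and masses are not known exactly. Their poses are not given: they have to be found in the camera images.
- tester: Lamp tester: fixed grey steel desk console, 250 mm wide, 307 deep, 163 high at the back. Its face slopes 28 degrees up and away from the robot and carries the turret. Origin: middle of its underside; x from its low front edge (robot side) to its high back, z up. The turret's axis meets the turret plate's upper face 37 mm before the origin (towards the low front), 110 mm above the table.
- handle_grip (a point): Centre of the turret's bar handle, on the turret axis, 75 mm above the plate's upper face. Black bar 90 mm long, 20 wide, 26 high, on an 18 mm round spindle; underside 62 mm, top 88 mm above the plate. Axes turn with the turret: z = turret axis out of the plate, 28 degrees from vertical, leaning to the robot's side; x = across the bar, towards the bayonet holder; y = along the bar.
- turret (a joint): Turret angle, rad: a dark 210 mm steel plate; turns endlessly, + = anticlockwise seen facing the plate (about z of handle_grip). A spring roller clicks it in every 1.257 rad (72 degrees); at 0 or 6.283 the bayonet holder is at the test station. Turning out of a click takes a torque rising to 0.3-0.45 N m just before half-way; past that it pulls on into the next and centres.
- bayonet_holder (a point): Foot of the bayonet lampholder: point on the plate's upper face under its centre, 70 mm from the axis. A slim bare metal barrel, 28 mm diameter, open on top with two narrow J-shaped slots in its rim, on a flat white porcelain foot of 50 mm and with a white porcelain ring of 40 mm round its middle; 44 mm high.
- big_screw_holder (a point): Foot of the large screw lampholder, the biggest: a white porcelain cup of 60 mm diameter, 42 mm high, with a metal screw shell inside. Next after the bayonet holder going anticlockwise as seen facing the plate; all five are 72 degrees apart and 70 mm from the axis.
- small_screw_holder (a point): Foot of the small screw lampholder, the slimmest: a white porcelain cup of 29 mm diameter, 40 mm high. Next anticlockwise after the large one.
- two_pin_holder (a point): Foot of the two-pin lampholder: a low white porcelain block, 34 x 44 mm and only 18 mm high, with two small holes. Next anticlockwise after the small screw holder.
- medium_screw_holder (a point): Foot of the medium screw lampholder: a white porcelain cup of 44 mm diameter, 42 mm high, with a metal screw shell. Between the two-pin holder and the bayonet holder.
- lampholders: The five lampholders together, fixed on the turret plate; none is higher than 44 mm above the plate. Origin on the turret axis at the plate's upper face; axes as at handle_grip.
- handle: The bar handle; origin on the turret axis at the plate's upper face, axes as at handle_grip.
- test_station (a point): Fixed point on the tester where the chosen holder's foot must stand: 70 mm uphill from the turret's axis, level with the plate's upper face, the side of the turret farthest from the robot. Just beyond it, at the top of the slope, stands the black contact block (60 mm wide, 46 mm high off the slope) with a metal leaf over the plate's rim. Axes: those of the tester.
- bulb: Bystander: white ceramic bayonet bulb, 60 mm diameter and 110 mm long, lying in a low cardboard carton (170 x 100 x 40 mm) beside the tester.
- pipe: Bystander: copper pipe offcut, 28 mm diameter, 130 mm long with an elbow at one end, lying on the table.
- doorstop: Bystander: grey rubber doorstop wedge, 130 x 45 x 29 mm, lying on the table.
- stamp: Bystander: red plastic date stamp, 66 mm wide and 115 mm tall, standing on the table.

How it is judged:
On the way:
1. the turret is worked by its bar handle (contact force between handle and the fingers above 1 N), for 0.2 s.
At the end, for the whole second after the job is handed in: the bayonet holder's foot is within 8 mm of the test station (turret in that click) and the turret is at rest and released (distance between bayonet_holder and test_station below 0.008 m and velocity of joint turret between -0.1 and 0.1 rad/s); the robot touches nothing.
It fails at once if the lampholders are pushed (more than 4 N) (contact force between lampholders and the fingers above 4 N or contact force between lampholders and the arm above 4 N).
It fails at once if another thing on the table is moved by more than 25 mm (distance of any of bulb, pipe, doorstop, stamp from where it was at the start of the episode above 0.025 m).
It also fails if it takes over 54 s, if anything falls off the work surface, if the arm or the gripper's body presses on something with over 40 N, if the wrist force passes 120 N, or if a joint passes its speed limit or range.

## Robot

A 7-joint arm with a two-finger parallel gripper is mounted at the origin on the work surface. World frame = base frame: x ahead of the robot, y to its left, z up, the work surface at z = 0. Lengths are in m, angles in rad, forces in N, time in s.
With the tool pointing down it reaches from about 0.4 to 0.85 m from the base axis. Payload 6.9 kg.
Tool frame: the origin (TCP) lies midway between the tips of the shut fingers; the grasp point (between the pads) lies 19 mm behind it; z points along the fingers, y is the direction in which the jaws open and shut (so a half turn about z gives the same grasp; the last joint's range is limited). The gripper opens to 85 mm and grips with 20 to 120 N. Pads are 22 mm wide; open, the fingers measure 114 mm over their backs; the gripper's body (76 mm by 85 mm) begins 54 mm behind the grasp point. The pads swing forward as they close: fully open they stand 13 mm farther back than shut.
Start: joints at [-1.018, 0.507, -0.238, 1.5, 0.126, 1.149, -0.155], TCP at [0.271, 0.563, 0.231] pointing down, gripper open.
Joint ranges: [-3.08, 3.08], [-0.24, 2.05], [-1.43, 1.35], [0, 2.5], [-1.52, 4.66], [0.17, 1.96], [-2.89, 2.89]. Speed limits (rad/s): [2.39, 2.39, 3.14, 3.14, 3.14, 3.14, 3.14].

## Interface

Orientations are given as a unit quaternion [x, y, z, w].
In Python, from rig import * gives the robot as it stands. Calls block until the motion is done:
- movep(position, orientation): joint-space move of the TCP to a pose.
- move_l(position, velocity=0.15, rot=None, guard=None): straight line of the TCP; rot=None keeps the orientation; velocity is the mean speed in m/s. With guard (N) it stops when the force on the tool has changed by that much, and returns True; else False.
- set_joints(angles): joint-space move.
- command_gripper(opening, grasp_force=None): finger opening in m; grasp_force is the grip in N (None keeps the last); returns when the fingers have stopped.
- pause(seconds).
- inverse_kinematics(position, orientation): joint angles nearest the present ones, or None.
- grab_frame(name): name is "scene" or "top" or "wrist"; returns the picture (480x640x3 uint8, blue, green, red); there is no depth.
- camera_model(name): a dict with "mtx" (3x3 intrinsics, pixels), "R" (3x3) and "t" (3): a world point X has camera coordinates R X + t; the wrist camera has in their place "T_tool_cam" (4x4, takes a point from camera to tool coordinates, whose origin is the TCP and whose axes are the flange's). Camera axes: x right, y down, z forward; pixel columns grow to the right and rows downward; lengths in m; the calibration is good to about 2 mm. A picture is of the moment at which its call begins: read the wrist's pose just before it. camera_model takes no time and is no camera call.
A pose or a line that the arm cannot do raises IKError and nothing moves.
- finish_job(): hands the job in, once; it reports no verdict.
Trained networks look in the newest picture that a camera, given by its name, has taken for a name from the list of things; names that differ only in an ending like _2 or _b are one class to them, and where a whole thing is asked for, a point or a joint stands for the part that bears it (a point fixed in the world has none). Each returns a list of dicts, best first, with "score" (0 to 1); they miss things now and then, are a little off and sometimes report something else, mostly with a low value. They report only what shows in the picture. A call takes as long as a camera call.
- silhouettes(label, camera): "mask" (480x640 bool, what is visible of it) and "location" ([column, row] in pixels, amid what is visible of it).
Readings, each from a call of its own:
- read_time(): time.
- read_joints(): joint angles.
- read_dq(): joint speeds.
- read_tau(): joint torques, N m.
- read_tcp_pos(): TCP position.
- read_ee_rot(): TCP orientation.
- read_wrist_force(): force on the tool from outside, world axes, zero at the start.
- read_moment(): the same for the moment, N m.
- read_finger_gap(): finger opening in m.
Only numpy, scipy, OpenCV 4.12 (cv2) and the standard library are available. Lean on these libraries where they do the work, as an engineer would, in place of code of your own. Each camera call takes 0.05 s, during which the arm holds its last target.

## Working session

There is one attempt and no reset: what is moved stays moved. The work goes in short steps, each a Python script; the robot and the scene stay as the last script left them, time stands still between calls to the robot, and variables do not carry over. Pictures are saved under pics/ and viewed, and the job is handed in when it is done.

```bash
mkdir -p pics; python3 - <<'E'
from rig import *
import cv2,numpy as np
for c in ("scene","top"):
    im=grab_frame(c); cv2.imwrite(f"pics/{c}0.png",im)
    m=camera_model(c); print(c,m["mtx"].tolist(),m["R"].tolist(),m["t"].tolist())
    for l in ("tester","handle","bayonet_holder","big_screw_holder","small_screw_holder","two_pin_holder","medium_screw_holder"):
        r=silhouettes(l,c)
        print(l,[(round(float(d["score"]),2),np.round(d["location"]).tolist(),int(d["mask"].sum())) for d in r[:3]])
print(read_time(),read_tcp_pos(),read_ee_rot())
E
```

```text
scene [[569.1773748902496, 0.0, 320.4833159696645], [0.0, 569.1773748902496, 240.8301943385636], [0.0, 0.0, 1.0]] [[0.4655080674115528, 0.8848718643438525, -0.017436251529378343], [0.5682580859235147, -0.3139334999070199, -0.7606106135327539], [-0.6785167551043265, 0.34416208583858227, -0.6489741687570713]] [-0.2499074846826736, -0.21747258017039064, 1.6125597429454603]
tester [(0.66, [342.0, 315.0], 19721)]
handle [(0.65, [325.0, 232.0], 438)]
bayonet_holder [(0.84, [322.0, 261.0], 3482), (0.43, [227.0, 307.0], 1139)]
big_screw_holder [(0.7, [320.0, 259.0], 3475)]
small_screw_holder [(0.58, [321.0, 259.0], 3645)]
two_pin_holder [(0.95, [320.0, 264.0], 3448)]
medium_screw_holder [(0.67, [320.0, 261.0], 3439)]
top [[435.83163787941135, 0.0, 317.50562527731137], [0.0, 435.83163787941135, 240.82531827732433], [0.0, 0.0, 1.0]] [[0.07238364218062515, -0.9973715513224642, -0.0032552968048818617], [-0.9750932862568856, -0.0700799845997922, -0.21043259931683495], [0.20965135687949638, 0.018406096031302437, -0.9776029481274453]] [-0.05892761937343746, 0.5801296800680449, 0.9571472903061551]
tester [(0.85, [328.0, 203.0], 16102), (0.59, [216.0, 231.0], 736)]
handle [(0.78, [319.0, 231.0], 469)]
bayonet_holder [(0.73, [325.0, 220.0], 6549)]
big_screw_holder [(0.92, [319.0, 224.0], 6593), (0.31, [403.0, 349.0], 1061)]
small_screw_holder [(0.75, [322.0, 221.0], 6539)]
two_pin_holder [(0.74, [325.0, 222.0], 6582)]
medium_screw_holder [(0.97, [321.0, 219.0], 6617)]
0.8 [0.27061334 0.56338165 0.23130166] [ 2.22020614e-01  9.75041972e-01  2.27130837e-05 -1.26910986e-05]
```

View pics/scene0.png

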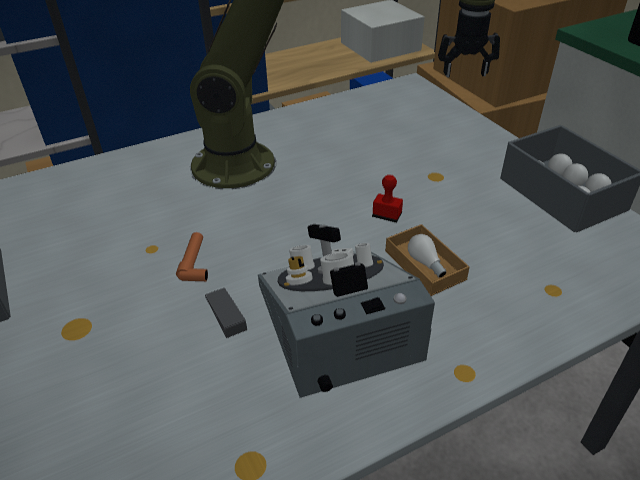

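View pics/top0.png

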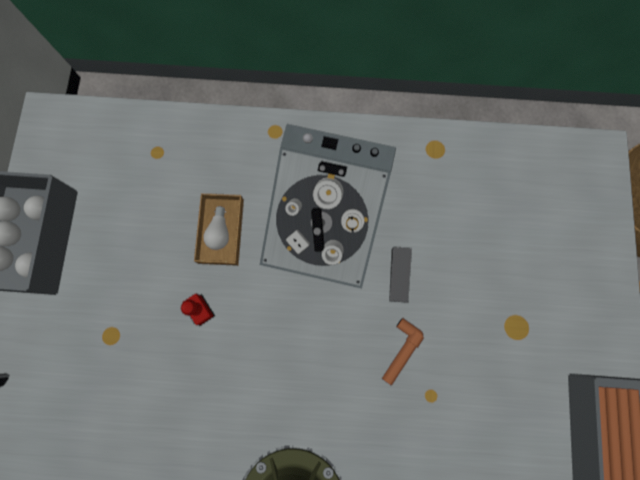

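```bash
python3 -c "
import cv2
a=cv2.imread('pics/top0.png')[140:310,220:430];cv2.imwrite('pics/topz.png',cv2.resize(a,None,fx=3.5,fy=3.5,interpolation=2))
a=cv2.imread('pics/scene0.png')[180:330,220:430];cv2.imwrite('pics/scz.png',cv2.resize(a,None,fx=3.5,fy=3.5,interpolation=2))"
```

```text
(no output)
```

View pics/topz.png

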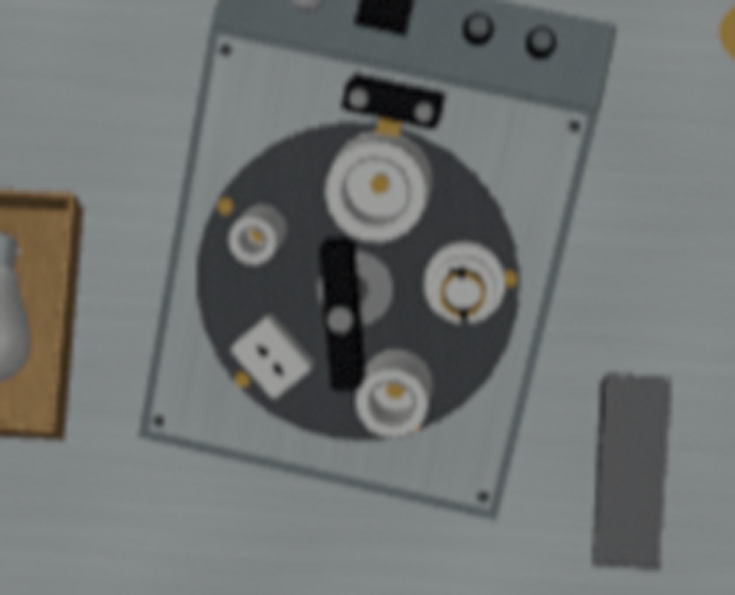

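View pics/scz.png

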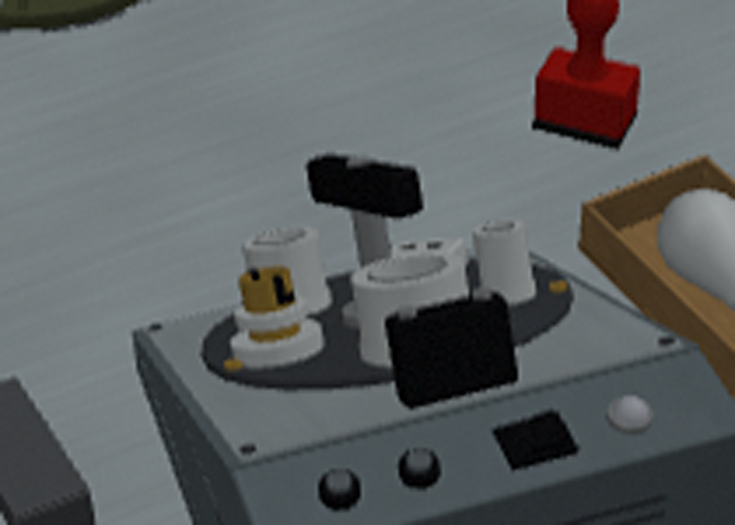

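The turret has the large holder at the station and the bayonet one step clockwise of it, at top-zoom (463,291). It therefore needs one anticlockwise click (+72°). Next I fit the tester pose.

```bash
cat > h.py <<'E'
import numpy as np,cv2
from scipy.spatial.transform import Rotation as Ro
from scipy.optimize import least_squares
T=np.radians(28)
def frame(p):  # axis point on plate, orientation with x uphill at turret angle 0
    x,y,yaw=p
    Rz=Ro.from_euler('z',yaw)
    o=np.array([x,y,0.110])              # here x,y = axis point on plate
    R0=Rz*Ro.from_euler('y',-T)          # z tilts towards -x (robot), x goes uphill
    return o,R0
def pt(p,th,r,ang,h):
    o,R0=frame(p); R=R0*Ro.from_euler('z',th)
    return o+R.apply([r*np.cos(ang),r*np.sin(ang),h])
def proj(m,X):
    c=m["R"]@X+m["t"]; q=m["mtx"]@c; return q[:2]/q[2]
E
cat > fit.py <<'E'
from rig import *
from h import *
a=np.radians(72)
H={'bay':(.07,0,.044),'big':(.07,a,.042),'small':(.07,2*a,.040),'med':(.07,4*a,.042),'hand':(0,0,.088),'two':(.07,3*a,.018),
 'bar+':(.045,np.pi/2,.088),'bar-':(.045,-np.pi/2,.088)}
top={'bay':(463,291),'big':(376,189),'small':(253,240),'med':(392,401),'two':(271,357),'bar+':(338,240),'bar-':(347,388)}
sc={'bay':(270,273),'big':(412,268),'small':(500,227),'med':(282,238)}
obs=[("top",k,np.array(v)/3.5+[220,140]) for k,v in top.items()]+[("scene",k,np.array(v)/3.5+[220,180]) for k,v in sc.items()]
M={c:camera_model(c) for c in("top","scene")}
f=lambda q:np.concatenate([proj(M[c],pt(q[:3],q[3],*H[k]))-v for c,k,v in obs])
s=least_squares(f,[.65,0,-.2,-a],loss='soft_l1')
print(s.x,np.degrees(s.x[2:]))
for (c,k,v),r in zip(obs,f(s.x).reshape(-1,2)): print(c,k,r.round(1))
E
python3 fit.py
```

```text
[ 0.61882881 -0.02227775 -0.15318052 -1.27755017] [ -8.77659749 -73.19823306]
top bay [-0.8 -0.1]
top big [-1.2 -0.3]
top small [-1.1 -0.5]
top med [-0.4 -0.5]
top two [-0.6  0.2]
top bar+ [-2.   0.1]
top bar- [-0.5  0.3]
scene bay [-2.5  1. ]
scene big [-2.1  0.9]
scene small [-1.6  0.4]
scene med [-2.1  0.7]
```

The fit agrees to about 1–2.5 px. Now IK and a pregrasp above the handle.

```bash
cat > plan.py <<'E'
from rig import *
from h import *
P=[.6188,-.0223,-.1532]; th=-np.radians(72)
def tool(P,th,h,flip=False,d=(0,0)):
    o,R0=frame(P); R=R0*Ro.from_euler('z',th)
    pos=o+R.apply([d[0],d[1],h])
    Rt=R.as_matrix()@np.column_stack([[0,1,0],[1,0,0],[0,0,-1]])  # tool x=bar y, y=bar x
    Rt=Ro.from_matrix(Rt)
    if flip: Rt=Rt*Ro.from_euler('z',np.pi)
    return pos,Rt.as_quat()
E
python3 - <<'E'
from plan import *
for fl in (0,1):
  for t in (th,th+np.pi/5,0,.15):
    for h in (.06,.15,.2):
      try: q=inverse_kinematics(*[v.tolist() for v in tool(P,t,h,fl)])
      except Exception as e: q=None
      print(fl,round(t,2),h,None if q is None else np.round(q,2))
E
```

```text
0 -1.26 0.06 [-0.46  0.39  0.52  2.16 -0.65  0.19 -0.81]
0 -1.26 0.15 [-0.42  0.18  0.38  2.13  0.09  0.36 -1.55]
0 -1.26 0.2 [-0.42  0.08  0.33  2.1   0.19  0.5  -1.65]
0 -0.63 0.06 [ 0.    0.35 -0.11  2.16  0.75  0.22 -1.57]
0 -0.63 0.15 [-0.43  0.18  0.39  2.13  0.09  0.36 -0.92]
0 -0.63 0.2 [-0.45  0.08  0.36  2.1   0.18  0.5  -1.02]
0 0 0.06 [-0.48  0.4   0.55  2.16 -0.72  0.2   0.51]
0 0 0.15 [-0.38  0.18  0.34  2.13  0.12  0.37 -0.33]
0 0 0.2 [-0.44  0.08  0.35  2.1   0.19  0.5  -0.39]
0 0.15 0.06 [-0.48  0.4   0.55  2.16 -0.72  0.2   0.66]
0 0.15 0.15 [-0.37  0.18  0.32  2.13  0.13  0.37 -0.19]
0 0.15 0.2 [-0.43  0.08  0.35  2.1   0.19  0.5  -0.24]
1 -1.26 0.06 [-0.06  0.35 -0.02  2.16  0.62  0.19  1.07]
1 -1.26 0.15 [-0.17  0.17  0.08  2.13  0.27  0.38  1.41]
1 -1.26 0.2 [-0.29  0.08  0.19  2.1   0.22  0.5   1.46]
1 -0.63 0.06 [ 0.04  0.35 -0.15  2.16  0.81  0.23  1.51]
1 -0.63 0.15 [-0.    0.17 -0.12  2.13  0.38  0.39  1.93]
1 -0.63 0.2 [-0.13  0.08  0.02  2.1   0.26  0.51  2.05]
1 0 0.06 [ 0.13  0.35 -0.27  2.16  0.93  0.27  2.03]
1 0 0.15 [ 0.09  0.17 -0.23  2.13  0.43  0.41  2.5 ]
1 0 0.2 [-0.03  0.08 -0.1   2.1   0.28  0.51  2.65]
1 0.15 0.06 [ 0.15  0.36 -0.3   2.16  0.95  0.28  2.15]
1 0.15 0.15 [ 0.13  0.17 -0.27  2.13  0.46  0.41  2.63]
1 0.15 0.2 [ 0.02  0.08 -0.15  2.1   0.29  0.51  2.79]
```

```bash
python3 - <<'E'
from plan import *
move_l([.27,.563,.38],velocity=.25)
set_joints([-.03,.08,-.10,2.10,.28,.51,-1.75])
p,q=tool(P,th,.19)
movep(p.tolist(),q.tolist())
print(read_time(),np.round(read_joints(),3),read_tcp_pos(),p)
tp,tq=np.array(read_tcp_pos()),read_ee_rot()
im=grab_frame("wrist"); cv2.imwrite("pics/w1.png",im)
np.savez("w1.npz",p=tp,q=tq,T=camera_model("wrist")["T_tool_cam"],K=camera_model("wrist")["mtx"])
r=silhouettes("handle","wrist"); print([(d["score"],d["location"]) for d in r]); 
# project expected points
m=camera_model("wrist"); Tc=np.eye(4);Tc[:3,:3]=Ro.from_quat(tq).as_matrix();Tc[:3,3]=tp;Tc=np.linalg.inv(Tc@m["T_tool_cam"])
mm={"mtx":m["mtx"],"R":Tc[:3,:3],"t":Tc[:3,3]}
for n,a in {'bar+':(.045,np.pi/2,.088),'bar-':(.045,-np.pi/2,.088),'bay':(.07,0,.044),'big':(.07,1.257,.042),'med':(.07,-1.257,.042)}.items():
    u=proj(mm,pt(P,th,*a)); print(n,u.round(1)); cv2.circle(im,tuple(int(x) for x in u),4,(0,0,255),1)
if r: im[r[0]["mask"]]=im[r[0]["mask"]]//2+np.array([0,100,0],np.uint8)
cv2.imwrite("pics/w1o.png",im)
E
```

```text
4.025 [-0.029  0.096 -0.095  2.104  0.294  0.488 -1.758] [ 0.53069286 -0.0083403   0.2772708 ] [ 0.53064513 -0.00868801  0.27776004]
[(0.96, [318.8, 231.5])]
bar+ [319.2 173.6]
bar- [319.1 289.8]
bay [399.6 220.6]
big [345.5 141.2]
med [342.3 289.7]
```

View pics/w1o.png

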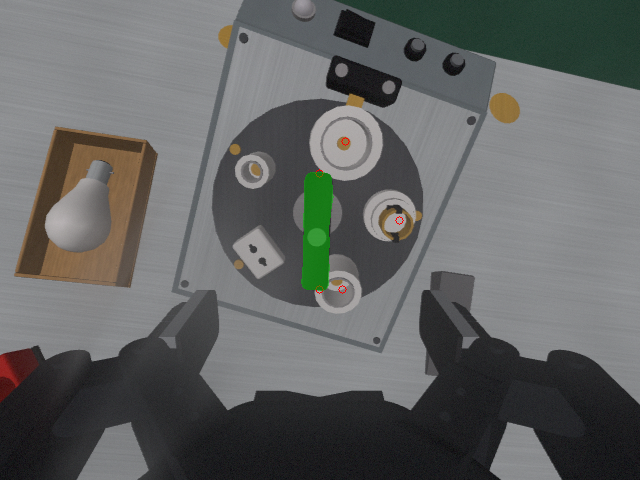

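The wrist image shows the bar about 2 mm left of the prediction and turned about 2°. I'll refit with wrist points added and θ fixed in its click.

```bash
cat > fit2.py <<'E'
exec(open('fit.py').read().split("f=lambda")[0])
from rig import *
z=np.load("w1.npz");Tc=np.eye(4);Tc[:3,:3]=Ro.from_quat(z["q"]).as_matrix();Tc[:3,3]=z["p"];Tc=np.linalg.inv(Tc@z["T"])
M["w"]={"mtx":z["K"],"R":Tc[:3,:3],"t":Tc[:3,3]}
im=cv2.imread("pics/w1.png")
mask=silhouettes("handle","wrist")[0]["mask"].astype(np.uint8)
c=max(cv2.findContours(mask,0,2)[0],key=cv2.contourArea); print(cv2.minAreaRect(c))
w={'bay':(396,223),'big':(346,143),'med':(338,291),'two':(258,252),'small':(252,170),'bar+':(318,173.5),'bar-':(315,290)}
wob=[("w",k,np.array(v,float)) for k,v in w.items()]
for name,ob in (("wrist",wob),("all",wob+obs)):
  for free in (0,1):
    th=lambda q:q[3] if free else -a
    f=lambda q:np.concatenate([proj(M[c],pt(q[:3],th(q),*H[k]))-v for c,k,v in ob])
    s=least_squares(f,[.619,-.022,-.153,-a],loss='soft_l1'); print(name,free,s.x.round(4),np.abs(s.fun).mean().round(2)); print(f(s.x).reshape(-1,2)[:7].round(1).tolist())
E
python3 fit2.py
```

```text
((317.2156066894531, 230.8853302001953), (29.50161361694336, 118.12760162353516), 1.7357046604156494)
wrist 0 [ 0.6183 -0.0212 -0.1899 -1.2566] 0.49
[[1.6, 0.5], [-0.1, -0.8], [0.1, -0.2], [0.3, 1.4], [-0.0, 0.0], [-0.3, -0.2], [-1.0, -0.2]]
wrist 1 [ 0.6184 -0.0206 -0.1646 -1.2804] 0.43
[[1.3, 0.4], [-0.1, -0.8], [-0.1, -0.4], [-0.2, 1.4], [-0.3, -0.0], [0.4, 0.0], [-0.5, -0.1]]
all 0 [ 0.6184 -0.0214 -0.1865 -1.2566] 0.8
[[1.8, 0.2], [-0.1, -1.0], [0.5, -0.3], [0.6, 1.5], [0.1, 0.2], [-0.1, -0.3], [-0.5, -0.3]]
all 1 [ 0.6185 -0.0207 -0.1604 -1.2823] 0.76
[[1.5, 0.2], [-0.0, -0.9], [0.2, -0.5], [-0.1, 1.4], [-0.2, 0.0], [0.6, -0.0], [-0.1, -0.2]]
```

```bash
sed -i 's/^P=.*;/P=[.6184,-.0211,-.185];/' plan.py; python3 - <<'E'
from plan import *
command_gripper(.06,80)
p,q=tool(P,th,.19); movep(p.tolist(),q.tolist())
p,q=tool(P,th,.062)
print(move_l(p.tolist(),velocity=.08,guard=15))
print(read_time(),np.round(read_joints(),3),read_tcp_pos(),p,read_wrist_force())
cv2.imwrite("pics/w2.png",grab_frame("wrist"));cv2.imwrite("pics/s2.png",grab_frame("scene"))
E
```

```text
False
6.55 [-0.141  0.344  0.063  2.157  0.564  0.197 -2.058] [ 0.58985235 -0.01573568  0.16521357] [ 0.58978944 -0.01574582  0.16474275] [-0.30888406 -0.02179835  0.522705  ]
```

View pics/w2.png

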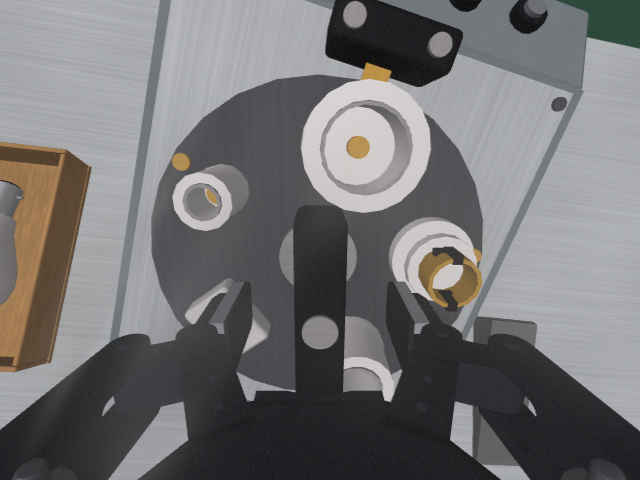

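View pics/s2.png

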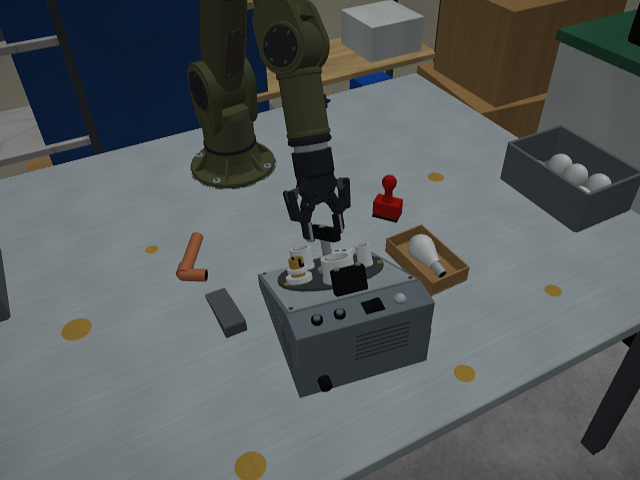

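The bar is centred between the fingers (spindle cap at 320,331, pads at about 245 and 393). Next I grip it and turn.

```bash
python3 - <<'E'
from plan import *
command_gripper(0,80)
print("gap",read_finger_gap(),read_wrist_force(),read_moment())
j=np.array(read_joints())
for k in range(1,9):
    t=j.copy(); t[6]+=1.257*k/8
    set_joints(t.tolist())
    print(k,np.round(read_wrist_force(),1),np.round(read_moment(),2),round(read_finger_gap(),4),read_time())
    if np.linalg.norm(read_wrist_force())>70: print("STOP");break
cv2.imwrite("pics/w3.png",grab_frame("wrist"));cv2.imwrite("pics/t3.png",grab_frame("top"))
E
```

```text
gap 0.018732644760965436 [-3.80760538 -0.47961792  6.0186309 ] [0.30298513 0.76704319 0.07093831]
1 [-0.8 -0.3  1.3] [0.64 0.63 0.14] 0.0185 7.375
2 [-2.2  2.8  0.9] [0.85 0.75 0.13] 0.0187 7.65
3 [-3.6  3.6  1.3] [1.22 0.85 0.13] 0.0185 7.925
4 [-4.1  4.5  1.8] [1.11 0.84 0.36] 0.0188 8.2
5 [-5.8  4.4  1.7] [0.92 0.89 0.7 ] 0.0185 8.475
6 [-6.3  4.4  0.9] [1.07 0.87 0.63] 0.0188 8.75
7 [-7.1  5.7  0.9] [1.25 0.84 0.67] 0.0189 9.025
8 [-6.6  5.9  1.3] [1.25 1.18 0.6 ] 0.0186 9.3
```

View pics/w3.png

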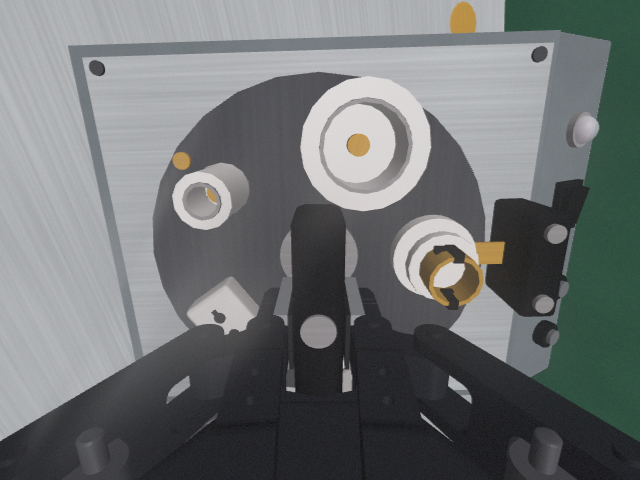

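The bayonet holder now faces the contact block, with the leaf meeting its foot at (490,253). Next I release, retract along the axis and check.

```bash
python3 - <<'E'
from plan import *
command_gripper(.06)
p=np.array(read_tcp_pos()); z=Ro.from_quat(read_ee_rot()).as_matrix()[:,2]
move_l((p-.13*z).tolist(),velocity=.12)
move_l((p-.13*z+[-.06,0,.08]).tolist(),velocity=.15)
pause(.5)
print(read_time(),read_wrist_force(),read_finger_gap(),read_tcp_pos())
M=camera_model("top")
im=grab_frame("top")
for n,a in {'bay':(.07,0,.044),'big':(.07,1.2566,.042),'small':(.07,2.513,.04),'med':(.07,-1.2566,.042),'b+':(.045,np.pi/2,.088),'b-':(.045,-np.pi/2,.088)}.items():
    u=proj(M,pt(P,0,*a)); print(n,u)
a=cv2.resize(im[140:310,220:430],None,fx=3.5,fy=3.5,interpolation=2)
for h in ((.07,0,.044),(.07,1.2566,.042),(.07,2.513,.04),(.07,-1.2566,.042)):
    u=(proj(M,pt(P,0,*h))-[220,140])*3.5; cv2.circle(a,tuple(int(x) for x in u),5,(0,0,255),1)
cv2.imwrite("pics/t4.png",a); cv2.imwrite("pics/t4f.png",im); 
s=grab_frame("scene");cv2.imwrite("pics/s4.png",s)
cv2.imwrite("pics/w4.png",grab_frame("wrist"))
E
```

```text
12.425 [ 0.53769484 -0.30303438  0.45356182] 0.06004872029305347 [ 0.4698756  -0.00508365  0.35983984]
bay [325.47258756 193.99795883]
big [290.43016411 208.04649593]
small [294.40248003 244.65947594]
med [350.62916745 223.2904604 ]
b+ [294.29869035 224.79582776]
b- [336.69114191 235.62085533]
```

View pics/t4.png

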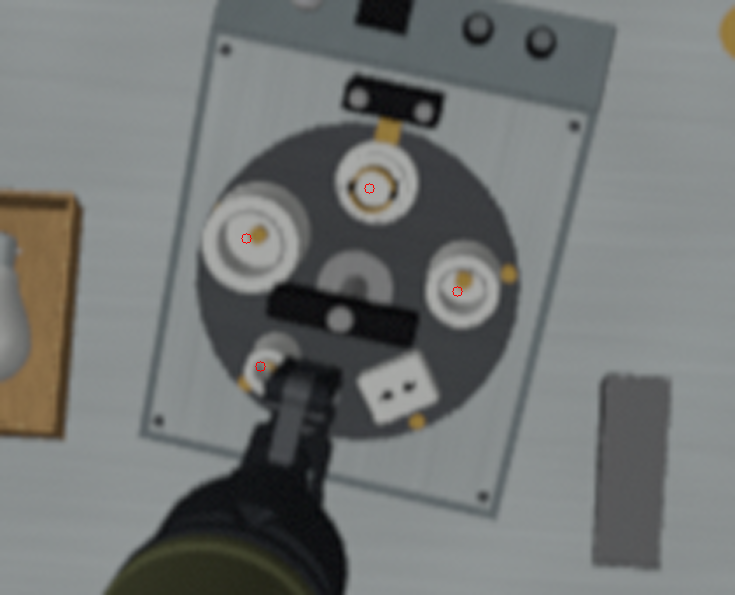

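View pics/w4.png

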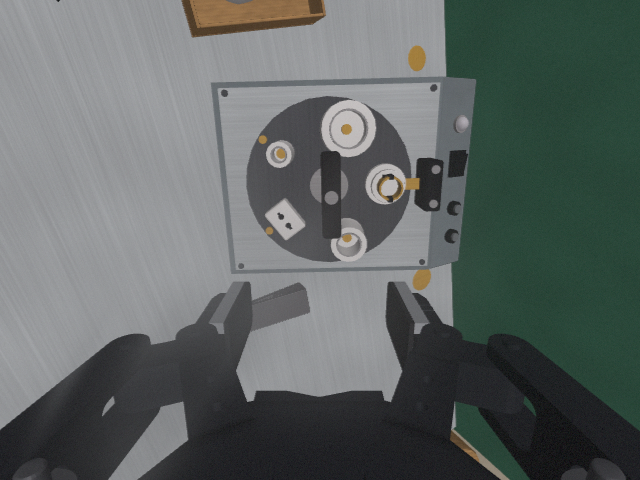

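View pics/s4.png

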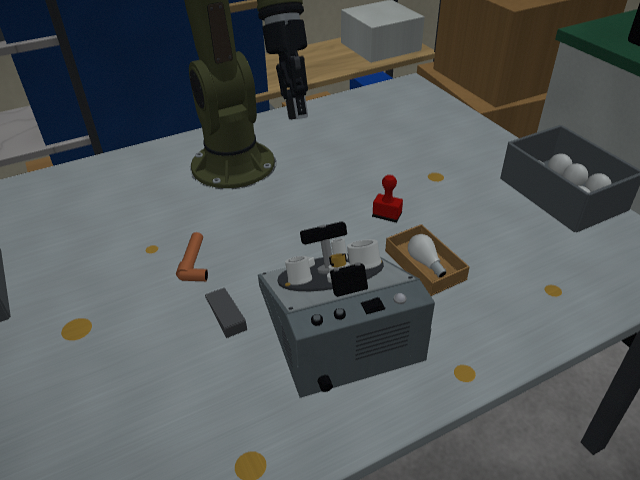

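The bayonet holder is in line with the contact leaf: wrist picture (390,185), leaf (412,184). The gripper is clear and the bystanders have not moved, so I'm handing in.

```bash
python3 - <<'E'
from rig import *
finish_job()
E
```

```text
the job is handed in; nothing more can be done
```

The bayonet lampholder is now at the test station, and the job is handed in. I gripped the bar handle across its width at 80 N and turned the turret one click (72°) anticlockwise. Then I opened the fingers and backed off along the turret axis.

**Last checks**
- **Position:** after release, the top and wrist pictures show the bayonet holder in line with the contact leaf. It appears 1–2 mm from the position I predicted, against the 8 mm allowed. That small offset was already there in the calibration fit between the cameras.
- **Forces:** the wrist force stayed below about 10 N at each reading while turning, and was close to zero after retreating.
- **Clearance:** the gripper is clear of everything.
- **Bystanders:** the bulb, pipe, doorstop and stamp look unmoved in the scene picture.
- **Time:** the robot clock read 12.4 s before handing in, against the 54 s limit.

I did not measure turret speed or the contact force on the lampholders; the fingertips were planned at 62 mm above the plate, clear of the 44 mm holders. No check failed.

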